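# Turn the otoscope charging block in the slide-jaw clamp

### The job

The otoscope's grey charging block stands in the slide-jaw clamp with its contact face, the one with the two brass strips, hidden against the fixed jaw. Open the sliding jaw, give the block a quarter turn so that the strips look out of the clamp's open front, away from the robot, stand it on the bed again midway along the jaws, and slide the jaw shut so that the block is held snugly between both jaws. Do not knock over or shift the other things on the shelf.

Things in the scene. Friction and masses are not known exactly. Their poses are not given: they have to be found in the camera images.
- block: Charging block: matte grey, upright, loose, 0.2 to 0.4 kg, 40 mm (x) by 56 mm (y) by 80 mm tall (z), a 22 mm round well in its top. Its +x side, the contact face, bears two flat upright brass strips that fold over the top edge, so they show from above. At the start it faces the fixed jaw, the 40 mm size across the jaws. Origin: centre of the underside.
- clamp: Steel slide-jaw clamp, fixed. Origin on the table; x runs along the jaws to the open front, away from the robot (yaw up to 0.35 rad); jaws close along y. Bed 90 (x) by 200 mm (y), its top at z = 14 mm. Two dark jaws, 60 mm long, centred on x = 0, stand 26 mm above the bed. Fixed jaw at +y, from y = 35 mm (inner face) to 57. Sliding jaw at -y, 18 mm thick.
- jaw (a joint): Sliding jaw, 0 to 0.045 m. The gap between the jaws is 40 mm plus this; the sliding jaw's inner face is at clamp y = -5 mm minus this. It grows as the jaw opens, towards clamp -y. About 2.5 N of friction, no spring: it stays where it is left.
- jaw_grip (a point): Top centre of the sliding jaw's upright grip, a steel fin 12 mm thick along clamp y and 24 mm wide along clamp x, its top 74 mm above the table, free for the upper 48 mm. It stands 60 mm behind the jaw's inner face, towards clamp -y, and moves with the jaw. Axes as the clamp's.
- clamp_front (a point): Middle of the front (+x) edge of the bed's top, 45 mm from the clamp's origin along x: the side that the contact face must look to. Axes as the clamp's.
- bulb: Bystander: a green rubber ear bulb standing upright, 48 mm across, 75 mm tall. Origin: on its underside.
- speculum_a: Bystander: a small black ear speculum cone standing on its wide end, 22 mm across, 34 mm tall. Origin: on its underside.
- speculum_b: Bystander: a second ear speculum like the first. Origin: on its underside.
- jar: Bystander: a lidded glass jar, 72 mm across, 100 mm tall. Origin: on its underside.
- mirror: Bystander: a nickel head mirror lying flat, a disc 90 mm across and 8 mm thick with a hinge stub. Origin: on its underside.
- fork: Bystander: a steel tuning fork lying flat, 160 mm long, 24 mm wide, 9 mm thick. Origin: on its underside.
- cup: Bystander: a steel cup, 68 mm across, 60 mm tall. Origin: on its underside.

How it is judged (in metres and radians):
On the way, in this order (a step that is already met when the one before it is completed fails the run):
1. the jaw is open wide enough for the block's long side (value of joint jaw above 0.0175 m), for 0.1 s.
2. the block stands on the bed, turned so that its contact face looks to the open front (z of block in the frame of clamp between 0.011 and 0.017 m and angle between block's own z axis and vertical below 0.06 rad and x of block in the frame of clamp between -0.02 and 0.02 m and angle between the x axis of block and the x axis of clamp, either way round below 0.1 rad and x of clamp_front in the frame of block above 0 m), for 0.2 s.
At the end, for the whole second after the job is handed in: The block is upright (0.06 rad) and at rest on the bed, contact face to the clamp's open front (square within 0.1 rad), centre within 20 mm of the jaws' mid-length, gap between the jaws at most 59 mm and the block within 4 mm of touching the fixed jaw (all of step 2 and value of joint jaw between 0.0135 and 0.019 m and y of block in the frame of clamp between 0.003 and 0.011 m and linear speed of block below 0.01 m/s and angular speed of block below 0.1 rad/s).
It fails at once if a bystander is shifted more than 30 mm (distance of any of bulb, speculum_a, speculum_b, jar, mirror, fork, cup from where it was at the start of the episode above 0.03 m).
It fails at once if a bystander is knocked over (angle between any of bulb, speculum_a, speculum_b, jar, mirror, fork, cup's own z axis and vertical above 0.6 rad).
It also fails if it takes over 54 s, if anything falls off the work surface, if the arm or the gripper's body presses on something with over 40 N, if the wrist force passes 120 N, or if a joint passes its speed limit or range.

### The arm

A 6-joint arm with a two-finger parallel gripper is mounted at the origin on the work surface. World frame = base frame: x ahead of the robot, y to its left, z up, the work surface at z = 0. Lengths are in mm, angles in rad, forces in N, time in s.
With the tool pointing down it reaches from about 350 to 775 mm from the base axis. Payload 7.3 kg.
Tool frame: the origin (TCP) lies at the centre of the arm's flange, where the gripper is bolted on; the fingertips stand 178 mm ahead of it and the grasp point (between the pads) lies 159 mm ahead of it; z points along the fingers, y is the direction in which the jaws open and shut (so a half turn about z gives the same grasp; the last joint's range is limited). The gripper opens to 92 mm and grips with 3 to 60 N. Pads are 19 mm wide; open, the fingers measure 130 mm over their backs; the gripper's body (75 mm by 190 mm) begins 47 mm behind the grasp point.
Start: joints at [-0.146, 0.342, 1.524, -0, 1.275, -0.146], TCP at [525.003, 0.022, 404.741] pointing down, gripper open.
Joint ranges: [-2.53, 2.53], [-0.77, 2.02], [0.04, 2.7], [-1, 4.14], [0.28, 2.66], [-3.11, 3.11]. Speed limits (rad/s): [2.57, 2.57, 3.14, 3.14, 3.14, 3.14].

### API

Orientations are given as [roll, pitch, yaw] about the fixed x, y, z axes, in that order (R = Rz(yaw) Ry(pitch) Rx(roll)).
In Python, from plant import get_obs, capture, close_job gives the robot as it stands. The module is installed in compiled form; this text tells all that it offers.
- The arm moves only by the shell command python3 -m pendant 'ROWS'. ROWS is JSON, a list of rows, each a list of 3 entries, a list of its own where there are three numbers: the shift along the tool's x, y, z in m, then the turn, a rotation vector about the tool's x, y, z in rad, then the finger opening in m, from 0 to 0.0918. In form: [[[tx, ty, tz], [wx, wy, wz], fingers], ...]. A call has 1 to 10 rows; each row is the pose to reach, as a shift and turn from the pose commanded when the call began, along the tool's axes at that moment; what a row does not reach only later rows make up. A row lasts 1/12 s, in which the tool goes at most 41.7 mm and 7.16 degrees, less where a joint would pass 70% of its speed; a pose out of reach is approached as far as the arm can. A call with a gripper value outside its range is refused whole. The fingers move at their own pace and stop on an object; the grip force is fixed at half the most. Time passes only in rows, so rows that repeat a pose let the fingers close. It gives the time, the measured TCP pose, the force and the opening at its end, in the units of the state.
- get_obs(): the state, without advancing time (a new reading comes with each control period).
- capture(name): name is "scene" or "side" or "wrist"; returns a dict with "color" (384x512x3 uint8, red, green, blue), "mtx" (3x3 intrinsics, pixels), "rvec" (rotation vector, rad) and "tvec" (3), from world to camera coordinates, as OpenCV has them. Camera axes: x right, y down, z forward; pixel columns grow to the right and rows downward; lengths in mm; the calibration is good to about 2 mm. A picture is of the moment at which its call begins. There is no depth.
- close_job(): hands the job in, once; it reports no verdict.
The state is a dict: "time": time; "joint_positions": joint angles; "dq": joint speeds; "tau": joint torques, N m; "tool_pos": TCP position; "tcp_rot": TCP orientation; "contact_force": force on the tool from outside, world axes, zero at the start; "moment": the same for the moment, N m; "grip_width": finger opening in mm.
Only numpy, scipy, OpenCV 4.12 (cv2) and the standard library are available. Lean on these libraries where they do the work, as an engineer would, in place of code of your own. Each camera call takes 0.05 s, during which the arm holds its last target. There are 200 camera calls.

## Working session

There is one attempt and no reset: what is moved stays moved. The work goes in short steps, Python scripts to look and compute and a shell command to move; the robot and the scene stay as the last step left them, time stands still between calls to the robot, and variables do not carry over. Pictures are saved under pics/ and viewed, about 8 in all and at most 12, crops included, and the job is handed in when it is done.

```bash
mkdir -p pics
cat > h.py <<'E'
import numpy as np,cv2
from plant import get_obs,capture
def snap(name,fn,crop=None,s=1):
    c=capture(name); im=c["color"][:,:,::-1]
    np.savez('pics/'+fn+'.npz',**{k:np.array(c[k]) for k in('mtx','rvec','tvec','color')})
    if crop: x0,y0,x1,y1=crop; im=im[y0:y1,x0:x1]
    cv2.imwrite('pics/'+fn+'.png',cv2.resize(im,None,fx=s,fy=s,interpolation=cv2.INTER_CUBIC))
def ray(fn,u,v,z):
    d=np.load('pics/'+fn+'.npz'); R=cv2.Rodrigues(d['rvec'])[0]; t=d['tvec'].ravel()
    o=-R.T@t; r=R.T@np.linalg.inv(d['mtx'])@[u,v,1]
    return (o+r*(z-o[2])/r[2]).round(1)
def proj(fn,P):
    d=np.load('pics/'+fn+'.npz'); return cv2.projectPoints(np.array(P,float).reshape(-1,1,3),d['rvec'],d['tvec'],d['mtx'],None)[0].reshape(-1,2).round(1)
E
python3 - <<'E'
from h import *
snap('scene','s0',s=1.5);snap('wrist','w0',s=1.5);o=get_obs();print(o)
E
```

```text
{'time': 0.1, 'joint_positions': array([-1.46002374e-01,  3.42643985e-01,  1.52490735e+00,  3.27892179e-05,
        1.27543955e+00, -1.46005975e-01]), 'dq': array([-0.00097738, -0.00305946, -0.00195617, -0.00023472,  0.0003513 ,
       -0.00144941]), 'tau': array([ 1.49919495e-03, -4.32001984e+01, -2.44694173e+01,  7.19219679e-02,
        5.25739230e-02, -9.79429342e-05]), 'tool_pos': array([5.24877575e+02, 4.34560221e-02, 4.04123944e+02]), 'tcp_rot': array([-3.14021386e+00, -2.34448137e-04,  1.57079020e+00]), 'contact_force': array([ 0.20978383, -0.10928167, -0.1623947 ]), 'moment': array([ 0.06060513, -0.00929833, -0.00184527]), 'grip_width': 91.63719467771801}
```

View pics/s0.png

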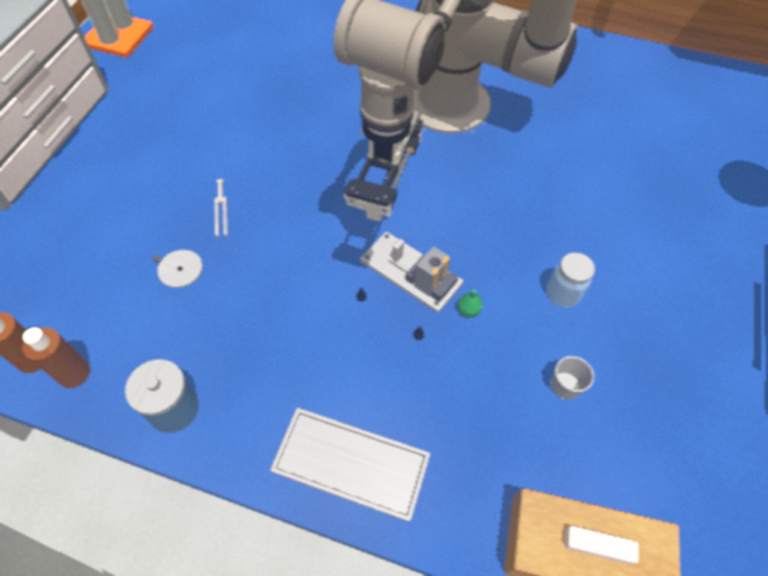

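View pics/w0.png

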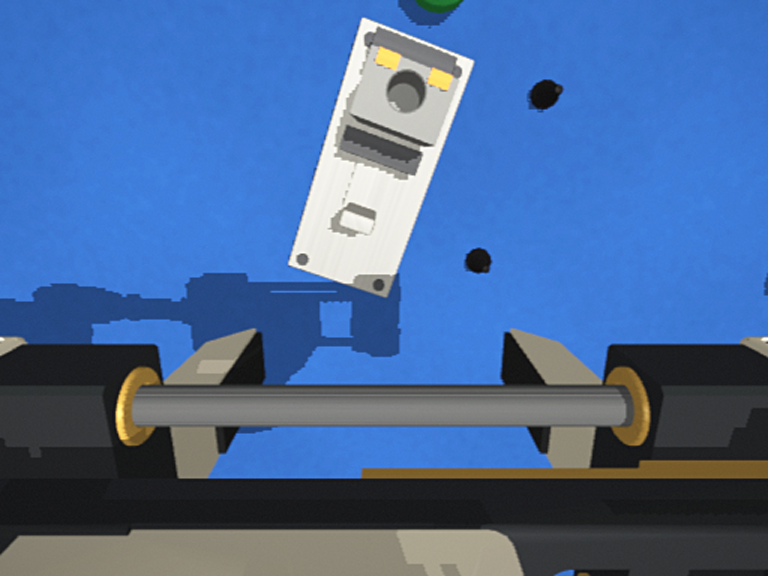

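The scene picture shows the clamp in front of the arm. The wrist picture shows the bed corners near (363,18), (473,60), (388,297) and (290,265), and the fin at about (358,218). The strips are at (388,57) and (440,78), with the bulb beyond the fixed jaw and the two specula on the open-front side.

Run:
```python
from h import *
c=[ray('w0',u/1.5,v/1.5,14) for u,v in [(363,18),(473,60),(388,297),(290,265)]]
print(c, np.mean(c,0))
for a,b in((0,1),(1,2),(2,3),(3,0)): d=c[b]-c[a];print(np.linalg.norm(d),np.arctan2(d[1],d[0]))
print('fin',ray('w0',359/1.5,218/1.5,74))
print('blk',[ray('w0',u/1.5,v/1.5,94) for u,v in[(405,92),(388,57),(440,78)]])
for n,u,v,z in[('spA',544,96,17),('spB',479,262,17),('bulb',435,0,37)]:print(n,ray('w0',u/1.5,v/1.5,z))
cen=np.mean(c,0);
d=np.load('pics/w0.npz');print(-cv2.Rodrigues(d['rvec'])[0].T@d['tvec'].ravel())
```

```text
[array([510.2, 169.2,  14. ]), array([592.5, 141.1,  14. ]), array([529.5, -46.1,  14. ]), array([446.1, -17.6,  14. ])] [519.575  61.65   14.   ]
86.96493546251847 -0.3290231534490458
197.51668283970344 -1.8954287175940503
88.13518026304817 2.8123072579367223
197.49189856801718 1.2402389544545334
fin [508.5  31.1  74. ]
blk [array([538.2, 109.5,  94. ]), array([527.9, 128.5,  94. ]), array([558.8, 117.2,  94. ])]
spA [647.2 115.7  17. ]
spB [605.8 -14.   17. ]
bulb [560.3 174.3  37. ]
[525.15407636  75.52305833 383.64968253]
```

```bash
python3 -m pendant '[[[0.031,-0.016,0.09],[0,0,0.327],0.0918],[[0.031,-0.016,0.09],[0,0,0.327],0.0918],[[0.031,-0.016,0.09],[0,0,0.327],0.0918],[[0.031,-0.016,0.09],[0,0,0.327],0.0918],[[0.031,-0.016,0.09],[0,0,0.327],0.0918],[[0.031,-0.016,0.09],[0,0,0.327],0.0918]]'
python3 - <<'E'
from h import *
snap('wrist','w1',s=1.5);o=get_obs();print(o['tool_pos'],o['tcp_rot'])
E
```

```text
time: 0.6
tool_pos: [509.8, 30.7, 316.0]
tcp_rot: [3.139, -0.0, 1.246]
contact_force: [0.2, 0.1, 1.0]
grip_width: 91.8
[509.86351546  30.61529319 316.26390933] [ 3.13828612e+00 -6.45142440e-04  1.24548912e+00]
```

View pics/w1.png

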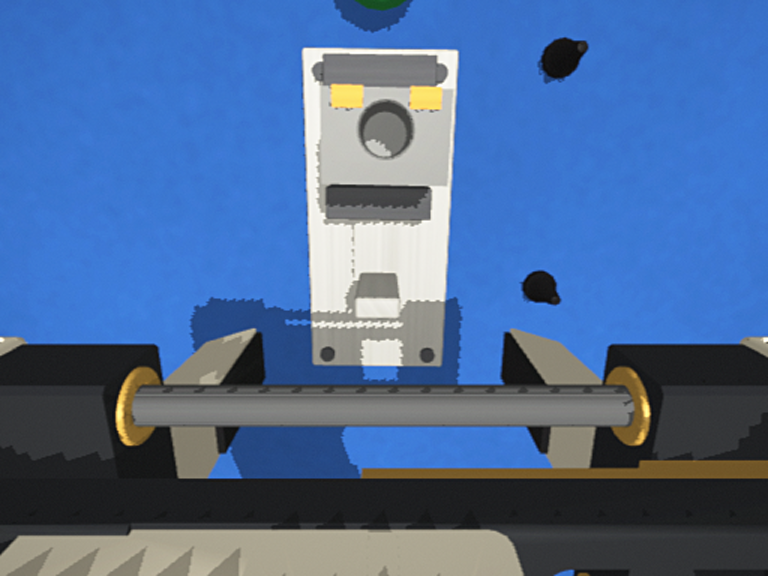

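The closer view shows the clamp nearly square to the tool. The fin's top is the white patch centred at about (378,307), the block's well is at (386,129), and the bed corners are (303,48), (458,52), (443,366) and (313,366).

Run:
```python
from h import *
R=lambda u,v,z:ray('w1',u/1.5,v/1.5,z)
c=[R(303,48,14),R(458,51,14),R(443,366,14),R(313,366,14)]
print(c,np.mean(c,0))
for a,b in((0,1),(1,2),(2,3),(3,0)): d=c[b]-c[a];print(np.linalg.norm(d),np.arctan2(d[1],d[0]))
f=R(378,307,74);print('fin',f,R(356,307,74),R(400,307,74),R(378,297,74),R(378,318,74))
b=R(386,129,94);print('well',b,R(322,185,94),R(448,186,94),'strips',R(347,96,94),R(426,98,94))
print('jaw top',R(326,187,40),R(431,187,40),R(378,220,40),'fixed inner',R(322,84,40))
print('f-b',f-b)
```

```text
[array([510. , 169.6,  14. ]), array([593. , 140.2,  14. ]), array([529.1, -46.7,  14. ]), array([443.9, -18. ,  14. ])] [519.     61.275  14.   ]
88.05316575796694 -0.340426543664403
197.52169501095315 -1.9002316482594162
89.90400436020639 2.816676439701143
198.90442428462973 1.232033580103188
fin [507.6  28.5  74. ] [496.7  32.2  74. ] [518.5  24.8  74. ] [509.4  33.7  74. ] [505.6  22.7  74. ]
well [539.  110.1  94. ] [504.9  96.9  94. ] [557.4  78.8  94. ] strips [527.7 127.7  94. ] [558.7 116.5  94. ]
jaw top [498.7  93.8  40. ] [554.4  75.1  40. ] [520.4  67.   40. ] fixed inner [515.4 144.3  40. ]
f-b [-31.4 -81.6 -20. ]
```

```bash
python3 -m pendant '[[[-0.003,-0.001,0.035],[0,0,0.005],0.08],[[-0.003,-0.001,0.07],[0,0,0.005],0.06],[[-0.003,-0.001,0.097],[0,0,0.005],0.06],[[-0.003,-0.001,0.097],[0,0,0.005],0.06],[[-0.003,-0.001,0.097],[0,0,0.005],0.01],[[-0.003,-0.001,0.097],[0,0,0.005],0.01],[[-0.003,-0.001,0.097],[0,0,0.005],0.01],[[-0.003,-0.001,0.097],[0,0,0.005],0.01],[[-0.003,-0.001,0.097],[0,0,0.005],0.01],[[-0.003,-0.001,0.097],[0,0,0.005],0.01]]'
```

```text
time: 1.48
tool_pos: [507.3, 28.5, 218.7]
tcp_rot: [3.14, -0.0, 1.239]
contact_force: [-0.1, -0.5, -0.0]
grip_width: 29.8
```

```bash
python3 -m pendant '[[[0,0,0],[0,0,0],0.01],[[0,0,0],[0,0,0],0.01],[[0,0,0],[0,0,0],0.01],[[0,0,0],[0,0,0],0.01]]'
python3 -m pendant '[[[-0.005,0,0],[0,0,0],0.01],[[-0.01,0,0],[0,0,0],0.01],[[-0.015,0,0],[0,0,0],0.01],[[-0.02,0,0],[0,0,0],0.01],[[-0.025,0,0],[0,0,0],0.01],[[-0.03,0,0],[0,0,0],0.01],[[-0.034,0,0],[0,0,0],0.01],[[-0.037,0,0],[0,0,0],0.01],[[-0.037,0,0],[0,0,0],0.01],[[-0.037,0,0],[0,0,0],0.01]]'
```

```text
time: 1.82
tool_pos: [506.8, 28.7, 218.2]
tcp_rot: [-3.141, -0.0, 1.239]
contact_force: [-3.7, 2.3, 5.4]
grip_width: 24.0
time: 2.65
tool_pos: [494.5, -6.6, 218.2]
tcp_rot: [-3.141, 0.0, 1.239]
contact_force: [-4.4, -0.2, 7.1]
grip_width: 23.6
```

```bash
python3 -m pendant '[[[0,0,0],[0,0,0],0.06],[[0,0,0],[0,0,0],0.08],[[0,0,0],[0,0,0],0.085],[[0,0,-0.035],[0,0,0],0.085],[[0,0,-0.07],[0,0,0],0.085],[[0.02,0.002,-0.09],[0,0,0],0.085],[[0.05,0.004,-0.09],[0,0,0],0.085],[[0.05,0.004,-0.09],[0,0,0],0.085],[[0.05,0.004,-0.09],[0,0,0],0.085]]'
python3 - <<'E'
from h import *
snap('wrist','w2',s=1.5);o=get_obs();print(o['tool_pos'],o['tcp_rot'])
E
```

```text
time: 3.4
tool_pos: [515.2, 40.4, 307.8]
tcp_rot: [3.141, -0.0, 1.241]
contact_force: [-1.4, 0.0, 1.0]
grip_width: 79.4
[514.87950134  39.70962848 307.27880643] [-3.14084224e+00  5.18101796e-04  1.24018010e+00]
```

View pics/w2.png

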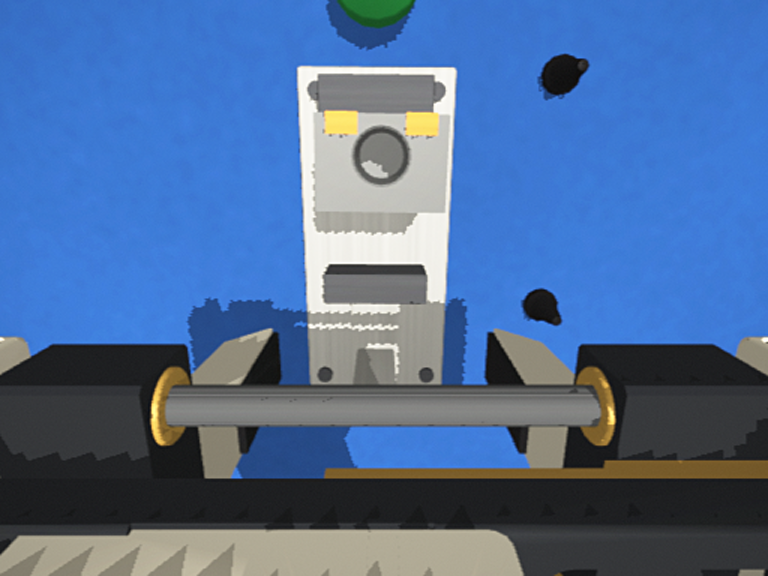

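The jaw is open and the block stands unmoved. Its well is at (381,155), and its top face runs from about (316,110) to (448,212).

Run:
```python
from h import *
R=lambda u,v,z:ray('w2',u/1.5,v/1.5,z)
o=get_obs();t=o['tool_pos'];y=o['tcp_rot'][2];tx=np.array([np.cos(y),np.sin(y)]);ty=np.array([np.sin(y),-np.cos(y)])
for n,p in(('well',R(381,155,94)),('L',R(315,212,94)),('Rr',R(447,213,94)),('sL',R(341,111,94)),('sR',R(422,112,94)),('jawinner',R(376,270,40)),('fixed',R(376,109,40)),('bedfrontR',R(456,69,14)),('bedL',R(298,67,14)),('fixL',R(319,75,40)),('fixR',R(434,77,40))):
  d=p[:2]-t[:2];print(n,p,'tool',d@tx,d@ty)
```

```text
well [538.9 110.4  94. ] tool 74.65963334188726 -0.228320650654652
L [504.4  97.3  94. ] tool 51.069501758290414 -28.607286309546925
Rr [558.   78.5  94. ] tool 50.687613799596946 28.19283835217373
sL [529.1 131.8  94. ] tool 91.71932813942902 -16.44457217234503
sR [560.  120.9  94. ] tool 91.44058681563814 16.320383241548182
jawinner [515.5  51.2  40. ] tool 11.069511448452184 -3.143178722340027
fixed [543.6 132.5  40. ] tool 97.08849407797744 -2.9570943827680836
bedfrontR [593. 140.  14.] tool 120.21883435800277 41.332829511163325
bedL [510.  169.4  14. ] tool 121.08264981422072 -46.71609906186135
fixL [521.5 157.1  40. ] tool 113.18198568564951 -31.846011425014403
fixR [576.4 137.4  40. ] tool 112.3708532240513 26.475871810437962
```

```bash
python3 -m pendant '[[[0.036,0,0],[0,0,0],0.0918],[[0.071,0,0],[0,0,0],0.0918],[[0.071,0,0],[0,0,0],0.0918],[[0.071,0,0.03],[0,0,0],0.0918],[[0.071,0,0.06],[0,0,0],0.0918],[[0.071,0,0.078],[0,0,0],0.0918],[[0.071,0,0.078],[0,0,0],0.0918],[[0.071,0,0.078],[0,0,0],0.04],[[0.071,0,0.078],[0,0,0],0.04],[[0.071,0,0.078],[0,0,0],0.04]]'
python3 -m pendant '[[[0,0,0],[0,0,0],0.04],[[0,0,0],[0,0,0],0.04],[[0,0,0],[0,0,0],0.04],[[0,0,0],[0,0,0],0.04]]'
```

```text
time: 4.28
tool_pos: [538.8, 106.2, 231.2]
tcp_rot: [3.139, -0.001, 1.238]
contact_force: [-0.4, 0.5, 0.3]
grip_width: 76.4
time: 4.62
tool_pos: [538.2, 106.6, 230.4]
tcp_rot: [3.141, -0.0, 1.239]
contact_force: [-2.2, -0.1, 5.7]
grip_width: 55.9
```

```bash
python3 -m pendant '[[[-0.003,0,-0.008],[0,0,0],0.04],[[-0.006,0,-0.02],[0,0,0],0.04],[[-0.012,-0.002,-0.035],[0,0,0],0.04],[[-0.012,-0.002,-0.05],[0,0,0.1],0.04],[[-0.012,-0.002,-0.05],[0,0,0.2],0.04],[[-0.012,-0.002,-0.05],[0,0,0.3],0.04],[[-0.012,-0.002,-0.05],[0,0,0.4],0.04],[[-0.012,-0.002,-0.05],[0,0,0.5],0.04],[[-0.012,-0.002,-0.05],[0,0,0.6],0.04],[[-0.012,-0.002,-0.05],[0,0,0.7],0.04]]'
python3 -m pendant '[[[0,0,0],[0,0,0.1],0.04],[[0,0,0],[0,0,0.2],0.04],[[0,0,0],[0,0,0.3],0.04],[[0,0,0],[0,0,0.4],0.04],[[0,0,0],[0,0,0.5],0.04],[[0,0,0],[0,0,0.6],0.04],[[0,0,0],[0,0,0.7],0.04],[[0,0,0],[0,0,0.8],0.04],[[0,0,0],[0,0,0.87],0.04],[[0,0,0],[0,0,0.87],0.04]]'
python3 - <<'E'
from h import *
snap('side','sd',s=1.5);o=get_obs();print(o['tool_pos'],o['tcp_rot'],o['grip_width'],o['contact_force'])
E
```

```text
time: 5.45
tool_pos: [532.2, 95.7, 279.7]
tcp_rot: [-3.141, 0.001, 0.534]
contact_force: [-0.8, -0.0, -3.8]
grip_width: 55.7
time: 6.28
tool_pos: [532.2, 95.8, 279.7]
tcp_rot: [3.141, 0.001, -0.334]
contact_force: [0.2, 0.1, -3.6]
grip_width: 55.9
[532.28513968  95.78474396 279.69265309] [ 3.14130443e+00  4.92469059e-04 -3.29701952e-01] 55.78721122999298 [ 0.44945394 -0.45040138 -3.50211225]
```

View pics/sd.png

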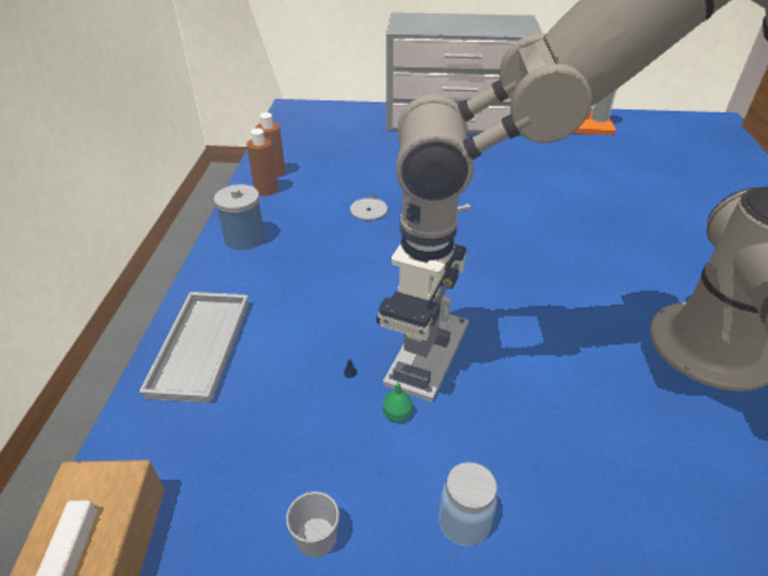

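```bash
python3 -m pendant '[[[0,0,0.012],[0,0,0],0.04],[[0,0,0.025],[0,0,0],0.04],[[0,0,0.037],[0,0,0],0.04],[[0,0,0.044],[0,0,0],0.04],[[0,0,0.048],[0,0,0],0.04],[[0,0,0.0495],[0,0,0],0.04],[[0,0,0.0495],[0,0,0],0.04],[[0,0,0.0495],[0,0,0],0.04]]'
```

```text
time: 7.0
tool_pos: [532.7, 95.9, 230.7]
tcp_rot: [-3.141, -0.001, -0.331]
contact_force: [0.6, 0.1, -3.6]
grip_width: 56.0
```

```bash
python3 -m pendant '[[[0,0,0.0007],[0,0,0],0.04],[[0,0,0.0007],[0,0,0],0.04],[[0,0,0.0007],[0,0,0],0.065],[[0,0,0.0007],[0,0,0],0.08],[[0,0,0.0007],[0,0,0],0.08],[[0,0,0.0007],[0,0,0],0.08],[[0,0,-0.02],[0,0,0],0.08],[[0,0,-0.05],[0,0,0],0.08],[[0,0,-0.085],[0,0,0],0.08],[[0,0,-0.085],[0,0,0],0.08]]'
python3 -m pendant '[[[0,0.03,0],[0,0,-0.1],0.08],[[0,0.06,0],[0,0,-0.2],0.08],[[0,0.06,0],[0,0,-0.3],0.08],[[0,0.06,0],[0,0,-0.4],0.08],[[0,0.06,0],[0,0,-0.5],0.08],[[0,0.06,0],[0,0,-0.6],0.08],[[0,0.06,0],[0,0,-0.7],0.08],[[0,0.06,0],[0,0,-0.8],0.08]]'
python3 -m pendant '[[[0,0,0],[0,0,-0.1],0.08],[[0,0,0],[0,0,-0.2],0.08],[[0,0,0],[0,0,-0.3],0.08],[[0,0,0],[0,0,-0.4],0.08],[[0,0,0],[0,0,-0.5],0.08],[[0,0,0],[0,0,-0.6],0.08],[[0,0,0],[0,0,-0.7],0.08],[[0,0,0],[0,0,-0.77],0.08],[[0,0,0],[0,0,-0.77],0.08]]'
python3 - <<'E'
from h import *
snap('wrist','w3',s=1.5);o=get_obs();print(o['time'],o['tool_pos'],o['tcp_rot'],o['grip_width'],o['contact_force'])
E
```

```text
time: 7.83
tool_pos: [534.1, 96.1, 321.4]
tcp_rot: [-3.138, -0.011, -0.331]
contact_force: [1.1, 0.6, 1.3]
grip_width: 79.9
time: 8.5
tool_pos: [513.0, 39.1, 315.1]
tcp_rot: [3.141, -0.0, 0.474]
contact_force: [0.2, -0.2, -0.4]
grip_width: 79.8
time: 9.25
tool_pos: [513.0, 39.2, 315.1]
tcp_rot: [3.141, -0.0, 1.241]
contact_force: [-0.1, -0.2, -0.6]
grip_width: 79.9
9.3 [512.96271825  39.17944679 315.14662654] [ 3.14137382e+00 -5.74246628e-05  1.23733732e+00] 79.85245617763802 [-0.58704914 -0.22578799  1.27956797]
```

View pics/w3.png

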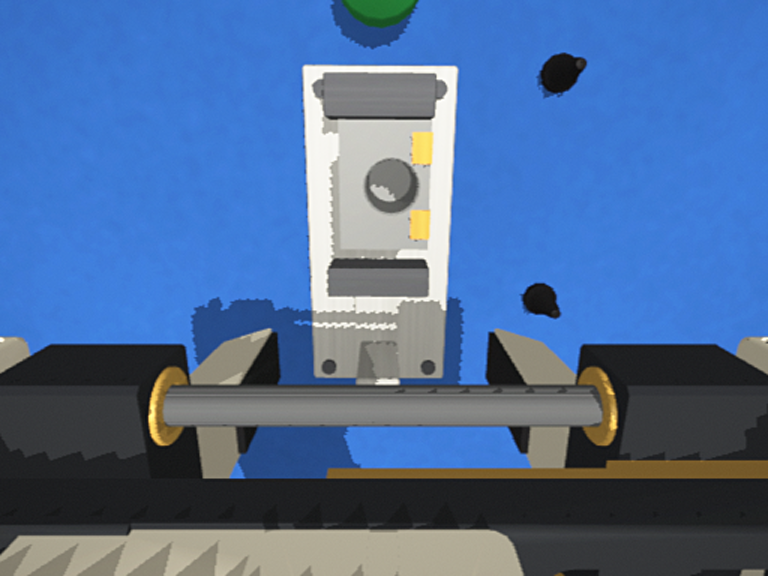

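The block stands with its strips at (422,148) and (420,224), both on the open-front side. Next I grip the fin and close the jaw.

```bash
python3 -m pendant '[[[-0.03,-0.0025,0],[0,0,0],0.07],[[-0.049,-0.0025,0.02],[0,0,0],0.06],[[-0.049,-0.0025,0.05],[0,0,0],0.06],[[-0.049,-0.0025,0.08],[0,0,0],0.06],[[-0.049,-0.0025,0.097],[0,0,0],0.06],[[-0.049,-0.0025,0.097],[0,0,0],0.06],[[-0.049,-0.0025,0.097],[0,0,0],0.01],[[-0.049,-0.0025,0.097],[0,0,0],0.01],[[-0.049,-0.0025,0.097],[0,0,0],0.01],[[-0.049,-0.0025,0.097],[0,0,0],0.01]]'
python3 -m pendant '[[[0,0,0],[0,0,0],0.01],[[0,0,0],[0,0,0],0.01],[[0,0,0],[0,0,0],0.01],[[0,0,0],[0,0,0],0.01]]'
```

```text
time: 10.13
tool_pos: [495.1, -6.3, 219.5]
tcp_rot: [3.139, -0.0, 1.239]
contact_force: [0.4, 0.5, -0.6]
grip_width: 37.7
time: 10.47
tool_pos: [494.5, -6.2, 218.9]
tcp_rot: [3.142, -0.0, 1.239]
contact_force: [-2.6, 0.5, 6.1]
grip_width: 23.7
```

```bash
python3 -m pendant '[[[0.003,0,0],[0,0,0],0.01],[[0.006,0,0],[0,0,0],0.01],[[0.009,0,0],[0,0,0],0.01],[[0.012,0,0],[0,0,0],0.01],[[0.014,0,0],[0,0,0],0.01],[[0.016,0,0],[0,0,0],0.01],[[0.017,0,0],[0,0,0],0.01],[[0.018,0,0],[0,0,0],0.01],[[0.018,0,0],[0,0,0],0.01]]'
python3 -m pendant '[[[0.0005,0,0],[0,0,0],0.01],[[0.001,0,0],[0,0,0],0.01],[[0.001,0,0],[0,0,0],0.01]]'
```

```text
time: 11.22
tool_pos: [500.3, 10.7, 218.9]
tcp_rot: [3.141, 0.0, 1.239]
contact_force: [-2.2, -0.6, 6.0]
grip_width: 24.0
time: 11.47
tool_pos: [500.7, 11.5, 218.9]
tcp_rot: [3.141, 0.0, 1.239]
contact_force: [-2.8, -1.0, 6.5]
grip_width: 23.9
```

```bash
python3 -m pendant '[[[0.0005,0,0],[0,0,0],0.01],[[0.001,0,0],[0,0,0],0.01],[[0.001,0,0],[0,0,0],0.01]]'
python3 -m pendant '[[[0.0005,0,0],[0,0,0],0.01],[[0.001,0,0],[0,0,0],0.01],[[0.001,0,0],[0,0,0],0.01]]'
```

```text
time: 11.72
tool_pos: [501.0, 12.4, 218.9]
tcp_rot: [3.141, 0.0, 1.239]
contact_force: [-2.5, -2.0, 5.5]
grip_width: 23.8
time: 11.97
tool_pos: [501.3, 13.4, 218.9]
tcp_rot: [3.141, 0.0, 1.239]
contact_force: [-2.5, -1.8, 6.5]
grip_width: 24.0
```

```bash
python3 -m pendant '[[[0.0005,0,0],[0,0,0],0.01],[[0.0005,0,0],[0,0,0],0.01],[[0.0005,0,0],[0,0,0],0.01]]'
python3 -m pendant '[[[0.0005,0,0],[0,0,0],0.01],[[0.0005,0,0],[0,0,0],0.01],[[0.0005,0,0],[0,0,0],0.01]]'
python3 - <<'E'
from h import *
snap('wrist','w4',(150,20,350,220),3)
E
```

```text
time: 12.22
tool_pos: [501.5, 13.9, 218.9]
tcp_rot: [3.141, 0.0, 1.239]
contact_force: [-2.8, -1.4, 7.2]
grip_width: 23.8
time: 12.47
tool_pos: [501.6, 14.3, 218.9]
tcp_rot: [3.141, 0.0, 1.239]
contact_force: [-3.9, -1.2, 6.4]
grip_width: 23.6
```

View pics/w4.png

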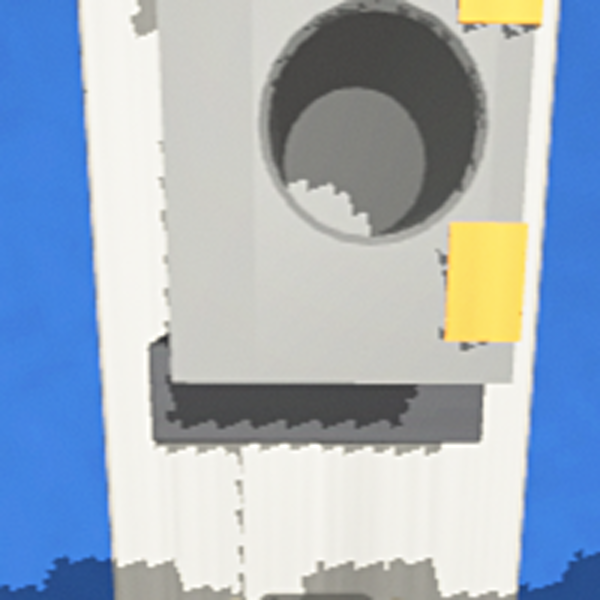

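No force rise yet. The crop shows the block square, its near edge at about v=382 just above the sliding jaw. I continue in small steps.

```bash
python3 -m pendant '[[[0.0005,0,0],[0,0,0],0.01],[[0.0005,0,0],[0,0,0],0.01],[[0.0005,0,0],[0,0,0],0.01]]'
python3 -m pendant '[[[0.0005,0,0],[0,0,0],0.01],[[0.0005,0,0],[0,0,0],0.01],[[0.0005,0,0],[0,0,0],0.01]]'
python3 - <<'E'
from h import *
R=lambda u,v,z:ray('w4',150+u/3,20+v/3,z)
o=get_obs();t=o['tool_pos'];y=o['tcp_rot'][2];tx=np.array([np.cos(y),np.sin(y)]);ty=np.array([np.sin(y),-np.cos(y)])
for n,p in(('blk near top L',R(172,382,94)),('R',R(513,382,94)),('jaw outer L',R(154,441,40)),('jaw outer R',R(481,438,40)),('bed',R(100,382,14)),('bedR',R(534,382,14))):
  d=p[:2]-t[:2];print(n,d@tx,d@ty)
E
```

```text
time: 12.77
tool_pos: [501.8, 14.8, 218.8]
tcp_rot: [3.141, 0.0, 1.239]
contact_force: [-3.5, -1.1, 5.7]
grip_width: 23.9
time: 13.02
tool_pos: [502.0, 15.3, 218.9]
tcp_rot: [3.141, 0.0, 1.239]
contact_force: [-1.9, -1.1, 6.0]
grip_width: 24.2
blk near top L 58.80221299259572 -16.421923146996797
R 58.77288504516316 23.36198239119165
jaw outer L 39.95241803170225 -28.74934095983479
jaw outer R 40.5962034613904 30.160382688477505
bed 46.75132978673028 -43.99974419867871
bedR 46.794536989931814 45.37059838283761
```

Geometry says the jaw is just touching the block, which is still about 3 mm from the fixed jaw. So the jaw was a few mm open at the start.

```bash
python3 -m pendant '[[[0.0005,0,0],[0,0,0],0.01],[[0.001,0,0],[0,0,0],0.01],[[0.001,0,0],[0,0,0],0.01],[[0.001,0,0],[0,0,0],0.01]]'
python3 -m pendant '[[[0.0005,0,0],[0,0,0],0.01],[[0.001,0,0],[0,0,0],0.01],[[0.001,0,0],[0,0,0],0.01],[[0.001,0,0],[0,0,0],0.01]]'
```

```text
time: 13.35
tool_pos: [502.2, 16.0, 218.9]
tcp_rot: [3.141, 0.001, 1.239]
contact_force: [-3.1, -3.8, 6.8]
grip_width: 23.5
time: 13.68
tool_pos: [502.6, 16.9, 218.9]
tcp_rot: [3.141, 0.001, 1.239]
contact_force: [-3.1, -2.6, 6.5]
grip_width: 23.8
```

```bash
python3 -m pendant '[[[0.0005,0,0],[0,0,0],0.01],[[0.0005,0,0],[0,0,0],0.01],[[0.0005,0,0],[0,0,0],0.01]]'
python3 -m pendant '[[[0.0005,0,0],[0,0,0],0.01],[[0.0005,0,0],[0,0,0],0.01],[[0.0005,0,0],[0,0,0],0.01]]'
```

```text
time: 13.93
tool_pos: [502.7, 17.3, 218.9]
tcp_rot: [3.142, 0.001, 1.239]
contact_force: [-3.0, -2.6, 6.5]
grip_width: 23.9
time: 14.18
tool_pos: [502.8, 17.8, 218.9]
tcp_rot: [3.142, 0.001, 1.239]
contact_force: [-4.2, -3.2, 6.8]
grip_width: 23.8
```

```bash
python3 -m pendant '[[[0.0005,0,0],[0,0,0],0.01],[[0.0005,0,0],[0,0,0],0.01],[[0.0005,0,0],[0,0,0],0.01]]'
python3 -m pendant '[[[0.0005,0,0],[0,0,0],0.01],[[0.0005,0,0],[0,0,0],0.01],[[0.0005,0,0],[0,0,0],0.01]]'
```

```text
time: 14.43
tool_pos: [503.0, 18.3, 218.9]
tcp_rot: [3.141, 0.001, 1.239]
contact_force: [-3.3, -3.4, 6.4]
grip_width: 23.6
time: 14.68
tool_pos: [503.2, 18.8, 218.9]
tcp_rot: [3.141, 0.001, 1.239]
contact_force: [-3.2, -3.6, 6.0]
grip_width: 23.8
```

```bash
python3 -m pendant '[[[0.0005,0,0],[0,0,0],0.01],[[0.0005,0,0],[0,0,0],0.01],[[0.0005,0,0],[0,0,0],0.01]]'
python3 - <<'E'
from h import *
snap('wrist','w5',(150,0,350,200),3);o=get_obs();print(o['tool_pos'])
E
```

```text
time: 14.93
tool_pos: [503.4, 19.3, 218.9]
tcp_rot: [3.141, 0.001, 1.239]
contact_force: [-3.7, -3.6, 5.5]
grip_width: 23.7
[503.35631382  19.24318085 218.8862136 ]
```

View pics/w5.png

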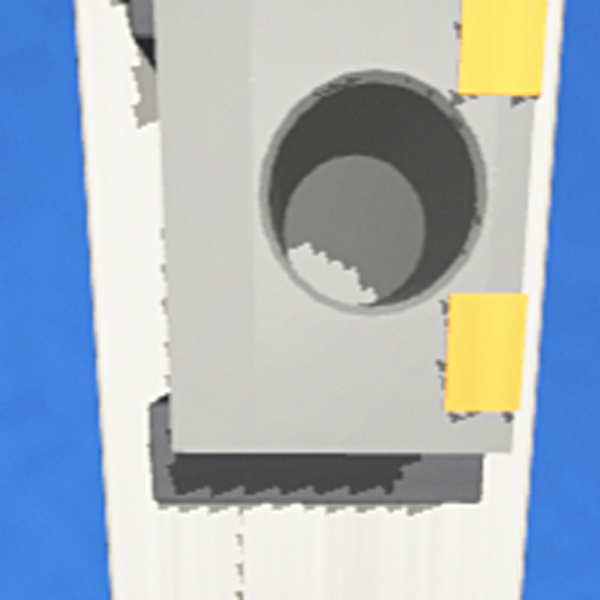

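The block's near edge has come closer to the jaw, so contact came around t=13.3. Since then the block has been pushed about 3.5 mm towards the fixed jaw.

```bash
python3 -m pendant '[[[0.0005,0,0],[0,0,0],0.01],[[0.0005,0,0],[0,0,0],0.01],[[0.0005,0,0],[0,0,0],0.01]]'
python3 -m pendant '[[[0.0005,0,0],[0,0,0],0.01],[[0.0005,0,0],[0,0,0],0.01],[[0.0005,0,0],[0,0,0],0.01]]'
```

```text
time: 15.23
tool_pos: [503.5, 19.7, 218.9]
tcp_rot: [3.142, 0.001, 1.239]
contact_force: [-2.8, -3.9, 5.9]
grip_width: 23.4
time: 15.48
tool_pos: [503.6, 20.0, 218.9]
tcp_rot: [3.142, 0.001, 1.239]
contact_force: [-3.4, -4.3, 7.4]
grip_width: 24.1
```

```bash
python3 -m pendant '[[[0.0005,0,0],[0,0,0],0.01],[[0.0005,0,0],[0,0,0],0.01],[[0.0005,0,0],[0,0,0],0.01]]'
python3 -m pendant '[[[0.0005,0,0],[0,0,0],0.01],[[0.0005,0,0],[0,0,0],0.01],[[0.0005,0,0],[0,0,0],0.01]]'
```

```text
time: 15.73
tool_pos: [503.7, 20.2, 218.9]
tcp_rot: [-3.141, 0.002, 1.239]
contact_force: [-3.2, -7.6, 5.7]
grip_width: 24.0
time: 15.98
tool_pos: [503.8, 20.3, 218.9]
tcp_rot: [-3.141, 0.003, 1.239]
contact_force: [-5.1, -10.4, 7.7]
grip_width: 23.4
```

The force jumps to about 11 N and the hand stalls, so the block is held between both jaws. I release, lift and look.

```bash
python3 -m pendant '[[[0,0,0],[0,0,0],0.04],[[0,0,0],[0,0,0],0.06],[[0,0,0],[0,0,0],0.07],[[0,0,0],[0,0,0],0.07],[[0,0,-0.03],[0,0,0],0.07],[[0,0,-0.06],[0,0,0],0.07],[[0,0,-0.1],[0,0,0],0.07],[[0,0,-0.1],[0,0,0],0.07],[[0,0,-0.1],[0,0,0],0.07]]'
python3 - <<'E'
from h import *
snap('wrist','w6',s=1.5);o=get_obs();print(o['tool_pos'],o['tcp_rot'])
E
```

```text
time: 16.73
tool_pos: [504.7, 21.7, 320.3]
tcp_rot: [3.136, -0.001, 1.239]
contact_force: [0.1, -0.2, 0.2]
grip_width: 69.4
[504.14591531  21.7389315  318.63109697] [ 3.14009405e+00 -3.89487888e-04  1.23905781e+00]
```

View pics/w6.png

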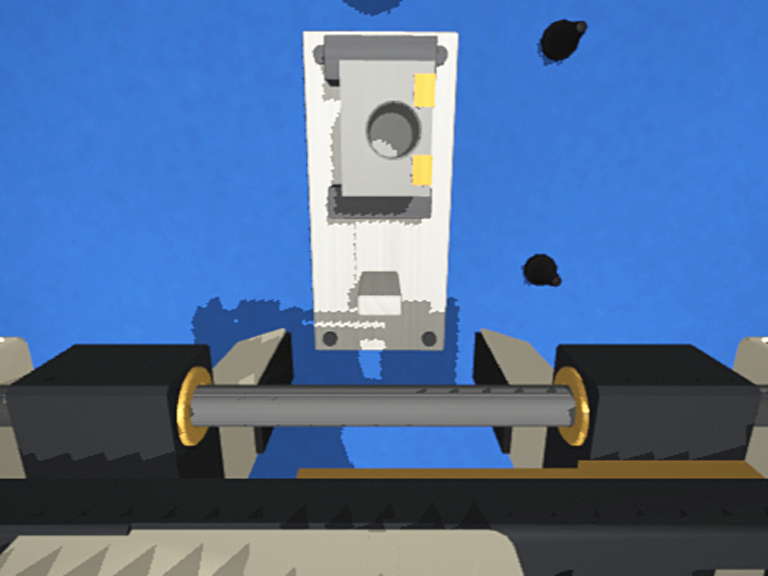

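The block stands square between both jaws, with its strips at (425,90) and (422,170) towards the open front. The fin's top is at (379,305) and the specula look unmoved.

Run:
```python
from h import *
R=lambda u,v,z:ray('w6',u/1.5,v/1.5,z)[:2]
f=R(379,305,74);e=np.array([np.cos(1.239),np.sin(1.239)]);x=np.array([e[1],-e[0]])
for n,p in(('near',R(386,195.5,94)),('far',R(386,59.5,94)),('L',R(341,130,94)),('Rr',R(432,130,94)),('fixed back z40',R(380,36,40)),('bed back',R(380,32.5,14)),('jaw outer',R(380,220,40)),('bedL',R(306.5,130,14)),('bedR',R(454,130,14)),('tilt corner L',R(342,195,94)),('R',R(430,195.5,94))):
  print(n,((p-f)@e).round(1),((p-f)@x).round(1))
print('spA',R(562,42,17),'spB',R(540,270,17))
```

```text
near 59.4 3.3
far 115.5 3.1
L 87.5 -16.4
Rr 87.5 23.2
fixed back z40 136.3 0.6
bed back 144.0 0.6
jaw outer 40.4 0.6
bedL 91.0 -43.8
bedR 91.1 45.4
tilt corner L 59.6 -16.6
R 59.4 23.2
spA [647.3 116.1] spB [604.2 -11.2]
```

```bash
python3 -c "from plant import close_job;print(close_job())"
```

```text
the job is handed in; nothing more can be done
None
```

I opened the jaw about 37 mm by its grip fin and gave the block a quarter turn so its strips look out of the open front. I stood it back on the bed midway along the jaws, pushed the jaw shut, and handed the job in at about 17 s of the 54 s allowed.

**Snug fit:** while closing, the force along the jaw rose from about 5 N to about 11 N and the hand stalled. That is what I took as the block touching both jaws.

**Last picture, after release:**
- **Block:** it stands square, with the strips towards the open front, about 2–3 mm from the jaws' mid-length.
- **Gap:** the picture puts it at about 54 to 56 mm, against the block's 56 mm. I take that as snug within the measuring error.
- **Bystanders:** the two specula were re-measured within about 3 mm of their first positions, which is the reading error. I did not re-measure the other five. The arm stayed clear of them and nothing in the forces suggested contact.

**What disagreed:** the jaw closed about 7 mm further than the pull distance predicted for an initially shut jaw. It was probably a few millimetres open at the start. I could not read the jaw's own value directly, so I relied on the force rise and the pictures.

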